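# Light a broth bottle on the turbidity viewer

### The job

Stand the broth bottle with the blue cap upright on the viewer's pale round light stage and let it go. Then slide the viewer's orange dimmer grip along its slot, under the hood, until its white line is level with the tip of the blue marker, and let go. Leave the white-capped bottle, the timer, the slide box, the violet-capped bottle and the red-lidded cup where they are.

Things in the scene. Friction and masses are not known exactly. Their poses are not given: they have to be found in the camera images.
- viewer: Turbidity viewer, a white bench instrument 190 (deep; 135 at the stage) x 325 x 267 mm, fixed to the bench, turned in yaw. Origin: on the bench under it; x points away from the operator, y to its left, z up. Right part (y -170 to +20 mm): dark sloping control panel under a hood. Left part (y +20 to +155): low light stage in the open.
- panel (a point): Middle of the face of the dark control panel, 190 mm wide, 110 mm up the slope, at (-53, -75, 59) mm of the viewer. It rises away from the operator at 32 deg from level. The point's z is the panel's outward normal (leaning 32 deg from vertical to the viewer's -x), y the viewer's y, x up the slope.
- hood_edge (a point): Middle of the lower front edge of the hood that roofs the panel, at (-85, -75, 255) mm of the viewer. Hood: 12 mm thick, x -85 to +88, y -170 to +20, on a wall at its back, open in front and at the sides. It stops a vertical hand: come from the front with the tool tilted 30 to 40 deg, about along the panel's normal.
- stage (a point): Centre of the top face of the pale round light stage, 100 mm across, face 40 mm above the bench, in the open at (-35, 92, 40) mm of the viewer; its axes are the viewer's.
- dimmer (a joint): Position of the dimmer grip along its slot, 0 (right end, viewer's -y) to 0.11 m (left end, viewer's +y). Stiff: about 2 N of friction, it stays where it is left.
- grip_top (a point): Middle of the outer end of the dimmer grip, an orange block with a white line down its middle: 20 mm along the slot (viewer's y) x 28 mm up the slope, standing 42 mm out of the panel along its normal. The point's y is the viewer's y (slide direction), z the panel's normal outwards, x up the slope. At joint 0 it lies at (-66, -130, 101) mm of the viewer.
- marker_blue: Blue clip-on index marker on the lower half of the panel, fixed for the run, 12 mm wide, 36 mm long down the slope, 3 to 7 mm thick, with a pointed tip at the upslope end beside the slot. Origin: at the tip, on the panel; axes parallel to the viewer's: the grip is on the mark when grip_top has y = 0 in this frame. The marker may be at the left or the right of the grip.
- marker_white: White marker of the same shape, for the other bottle; not to be used. Origin at its tip, axes parallel to the viewer's.
- bottle_blue: Dark broth bottle with a blue screw cap, 44 mm diameter, 105 mm tall, upright. Origin: centre of its underside; z up. Straight sides below about 60 mm, then a shoulder and a narrower cap. About 0.14 kg.
- bottle_white: Like it, with a white cap. Origin: centre of its underside. Leave alone. The two bottles may stand in either place.
- timer: White bench timer 60 x 64 x 19 mm, lying on the bench. Origin: centre of its underside. Leave alone.
- slides: Closed blue slide box 90 x 157 x 32 mm. Origin: centre of its underside. Leave alone.
- stain: Stain bottle with a violet cap, 43 mm diameter, 92 mm tall. Origin: centre of its underside. Leave alone.
- red_cup: Sample cup with a red lid, 64 mm diameter, 62 mm tall. Origin: centre of its underside. Leave alone. Two fixed green tube racks with tubes stand between the bottles and the viewer (world x 0.48 to 0.58, y -0.08 to 0.18 m, up to 0.15 m high): carry things over them.

How it is judged:
By the outcome, as a careful person would: the job done as asked, in the order asked, and still so for the second after the job is handed in, with the robot touching nothing.
It also fails if it takes over 48 s, if anything falls off the work surface, if the arm or the gripper's body presses on something with over 40 N, if the wrist force passes 120 N, or if a joint passes its speed limit or range.

### The arm

A 6-joint arm with a two-finger parallel gripper is mounted at the origin on a cart in front of the work surface, level with it; the furniture and walls round the work are solid. World frame = base frame: x ahead of the robot, y to its left, z up, the work surface at z = 0. Lengths are in m, angles in rad, forces in N, time in s.
With the tool pointing down it reaches from about 0.375 to 0.9 m from the base axis. Payload 3.1 kg.
Tool frame: the origin (TCP) lies midway between the tips of the shut fingers; the grasp point (between the pads) lies 19 mm behind it (ctrl.tcp_to_grasp is the distance from the TCP to the grasp point, in m); z points along the fingers, y is the line along which they close (so a half turn about z gives the same grasp; the last joint's range is limited). The gripper opens to 87 mm and grips with 3 to 60 N. Pads are 19 mm wide; open, the fingers measure 117 mm over their backs; the gripper's body (75 mm by 190 mm) begins 51 mm behind the grasp point.
Start: joints at [1.077, 0.527, 1.433, -0, 1.181, -0.178], TCP at [0.194, 0.594, 0.223] pointing down, gripper open.
Joint ranges: [-3.08, 3.08], [-0.75, 2.2], [0.22, 2.44], [-1.43, 4.57], [0, 2.65], [-2.85, 2.85]. Speed limits (rad/s): [2.79, 2.79, 3.14, 3.14, 3.14, 3.14].

### API

Orientations are given as a unit quaternion [x, y, z, w].
In Python, from workcell import ctrl gives the robot as it stands. The module is installed in compiled form; this text tells all that it offers.
- The arm moves only by the tool play_rows, never from a script. Its argument "commands" is a list that holds one entry, the list of rows, each a list of 7 numbers: the shift along the tool's x, y, z normalised to -1 to 1, where 1 is 0.8 m, then the turn, a rotation vector about the tool's x, y, z normalised to -1 to 1, where 1 is 180 degrees, then the opening, from 0 (shut) to 1 (fully open). A call has 1 to 10 rows; each row is the pose to reach, as a shift and turn from the pose commanded when the call began, along the tool's axes at that moment, turning the shorter way round; what a row does not reach only later rows make up. A row lasts 1/10 s, in which the tool goes at most 50 mm and 8.59 degrees, less where a joint would pass 70% of its speed; a pose out of reach is approached as far as the arm can. A call with a number of a shift or a turn outside -1 to 1 is refused whole. A call with a gripper value outside its range is refused whole. The fingers move at their own pace and stop on an object; "grip_force" is the grip in N (left out, the last holds). Time passes only in rows, so rows that repeat a pose let the fingers close. It gives the time, the measured TCP pose, the force, the opening and the grip force at its end, in the units of the state.
- ctrl.state(): the state, without advancing time (a new reading comes with each control period).
- ctrl.capture(name): name is "scene" or "top" or "wrist"; returns the picture (384x512x3 uint8, red, green, blue); there is no depth.
- ctrl.camera_params(name): a dict with "intrinsics" (3x3 intrinsics, pixels), "rvec" (rotation vector, rad) and "tvec" (3), from world to camera coordinates, as OpenCV has them; the wrist camera has in their place "tool_from_camera" (4x4, takes a point from camera to tool coordinates, whose origin is the TCP and whose axes are the flange's). Camera axes: x right, y down, z forward; pixel columns grow to the right and rows downward; lengths in m; the calibration is good to about 2 mm. The wrist camera is an equidistant fisheye: a pixel r from the principal point sees the ray r / f radians off the axis. A picture is of the moment at which its call begins: read the wrist's pose just before it. camera_params takes no time and is no camera call.
- ctrl.finish_job(): hands the job in; it is judged then, once.
Trained networks look in the newest picture that a camera, given by its name, has taken for a name from the list of things; names that differ only in an ending like _2 or _b are one class to them, and where a whole thing is asked for, a point or a joint stands for the part that bears it (a point fixed in the world has none). Each returns a list of dicts, best first, with "score" (0 to 1); they miss things now and then, are a little off and sometimes report something else, mostly with a low value. They report only what shows in the picture. A call takes as long as a camera call.
- ctrl.silhouettes(camera, target): "region" (384x512 bool, what is visible of it) and "at" ([column, row] in pixels, amid what is visible of it).
The state is a dict: "time_s": time; "joint_positions": joint angles; "joint_velocities": joint speeds; "joint_torque": joint torques, N m; "ee_pos": TCP position; "eef_rot": TCP orientation; "ft_force": force on the tool from outside, world axes, zero at the start; "wrist_torque": the same for the moment, N m; "gripper_width": finger opening in m; "finger_force": force on a finger pad.
Only numpy, scipy, OpenCV 4.12 (cv2) and the standard library are available. Lean on these libraries where they do the work, as an engineer would, in place of code of your own. Each camera call takes 0.05 s, during which the arm holds its last target. There are 200 camera calls.

## Working session

There is one attempt and no reset: what is moved stays moved. The work goes in short steps, Python scripts to look and compute and a tool call to move; the robot and the scene stay as the last step left them, time stands still between calls to the robot, and variables do not carry over. Pictures are saved under pics/ and viewed, at most 10 in all, crops included, and the job is handed in when it is done.

Besides the shell and the picture viewer there is one more tool, called as a command line: name --argument value ..., lists and objects as JSON in quotes. play_rows: Moves the arm, as the interface text tells. Its arguments: {"type":"object","properties":{"commands":{"type":"array","items":{"type":"array","items":{"type":"array","items":{"type":"number"}}}},"grip_force":{"type":"number"}},"required":["commands"]}

```bash
mkdir -p pics
cat > h.py <<'E'
import numpy as np, cv2
from scipy.spatial.transform import Rotation as R
from workcell import ctrl
def ray(cam,px):
    p=ctrl.camera_params(cam); K=np.array(p["intrinsics"],float)
    Rm=cv2.Rodrigues(np.array(p["rvec"],float))[0]; t=np.array(p["tvec"],float).ravel()
    d=Rm.T@np.linalg.solve(K,[px[0],px[1],1.]); return -Rm.T@t,d
def at_z(cam,px,z):
    o,d=ray(cam,px); return o+d*(z-o[2])/d[2]
def proj(cam,P):
    p=ctrl.camera_params(cam)
    return cv2.projectPoints(np.array(P,float).reshape(-1,1,3),np.array(p["rvec"],float),np.array(p["tvec"],float),np.array(p["intrinsics"],float),None)[0].reshape(-1,2)
def wrist_ray(px,s):
    p=ctrl.camera_params("wrist"); K=np.array(p["intrinsics"],float); T=np.array(p["tool_from_camera"])
    u=(px[0]-K[0,2])/K[0,0]; v=(px[1]-K[1,2])/K[1,1]; th=np.hypot(u,v)
    d=np.array([np.sin(th)*u/th,np.sin(th)*v/th,np.cos(th)])
    Rt=R.from_quat(s["eef_rot"]).as_matrix()
    return Rt@T[:3,3]+s["ee_pos"],Rt@T[:3,:3]@d
def tri(rays):
    A=0;b=0
    for o,d in rays:
        d=d/np.linalg.norm(d);M=np.eye(3)-np.outer(d,d);A=A+M;b=b+M@o
    return np.linalg.solve(A,b)
def save(img,n): cv2.imwrite("pics/"+n,cv2.cvtColor(img,cv2.COLOR_RGB2BGR))
E
python3 - <<'E'
from h import *
for c in("scene","top"):
    im=ctrl.capture(c); save(im,c+"0.png")
    o,_=ray(c,(256,192)); print(c,o.round(3))
    for n in("viewer","panel","stage","grip_top","marker_blue","marker_white","bottle_blue","bottle_white","stain","red_cup","slides","timer"):
        try:
            for r in ctrl.silhouettes(c,n)[:2]:
                ys,xs=np.where(r["region"]); print(n,round(r["score"],2),np.round(r["at"]),xs.min(),xs.max(),ys.min(),ys.max(),len(xs))
        except Exception as e: print(n,e)
E
```

```text
scene [-0.036 -0.896  1.131]
viewer 0.91 [334. 265.] 257 385 205 332 9186
viewer 0.17 [309. 290.] 306 319 281 294 138
panel 0.95 [329. 266.] 257 385 205 331 9338
panel 0.31 [209. 147.] 202 212 134 155 197
stage 0.64 [333. 261.] 257 386 205 331 9164
marker_blue 0.38 [314. 310.] 309 318 305 314 51
marker_blue 0.19 [334. 265.] 257 386 206 330 9142
marker_white 0.56 [334. 261.] 257 385 206 330 9070
marker_white 0.5 [297. 292.] 294 302 287 295 36
bottle_blue 0.63 [199. 186.] 190 200 175 200 233
bottle_blue 0.28 [231. 175.] 213 251 163 192 427
bottle_white 0.53 [183. 169.] 175 186 153 178 231
stain 0.77 [206. 143.] 202 212 134 155 186
stain 0.62 [219. 242.] 210 231 233 250 266
red_cup 0.75 [219. 240.] 210 230 233 250 271
red_cup 0.55 [279. 204.] 270 287 197 218 309
slides 0.96 [224. 176.] 214 252 162 192 542
timer 0.54 [221. 240.] 210 231 233 251 298
top [0.099 0.026 1.335]
viewer 0.62 [355. 181.] 295 406 137 217 6018
panel 0.91 [358. 180.] 295 406 137 218 5924
stage 0.91 [355. 180.] 295 406 137 218 6036
grip_top 0.46 [362. 198.] 357 363 193 201 55
marker_white 0.75 [195. 225.] 190 203 219 234 183
bottle_blue 0.51 [196. 226.] 190 203 218 234 189
bottle_white 0.66 [157. 224.] 148 164 218 233 195
stain 0.75 [141. 185.] 132 147 179 195 174
stain 0.48 [355. 179.] 296 405 137 217 5933
red_cup 0.66 [260. 171.] 253 267 164 180 203
red_cup 0.54 [138. 184.] 132 147 179 195 190
slides 0.98 [194. 188.] 177 217 175 200 919
slides 0.56 [356. 183.] 295 406 137 218 5996
timer 0.61 [264. 238.] 255 273 226 244 266
```

```bash
python3 -c "
import cv2,numpy as np
a=cv2.imread('pics/scene0.png')[125:335,165:395];b=cv2.imread('pics/top0.png')[125:250,120:420]
cv2.imwrite('pics/s1.png',cv2.resize(a,None,fx=2.8,fy=2.8,interpolation=2));cv2.imwrite('pics/t1.png',cv2.resize(b,None,fx=2.66,fy=2.66,interpolation=2))"
```

```text
(no output)
```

View pics/s1.png

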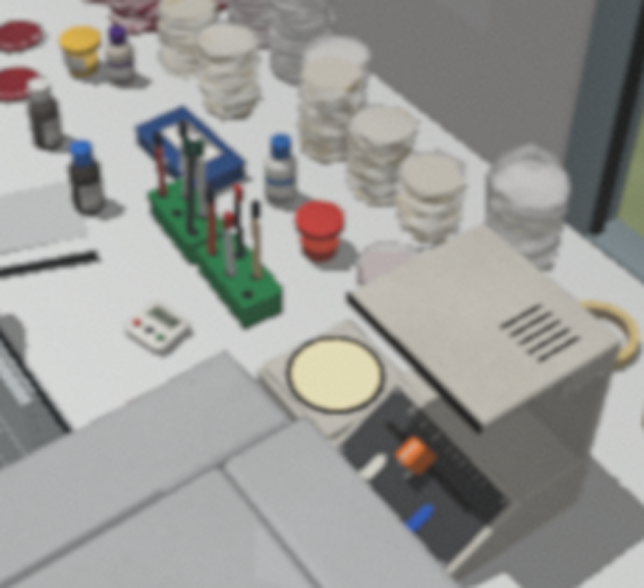

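View pics/t1.png

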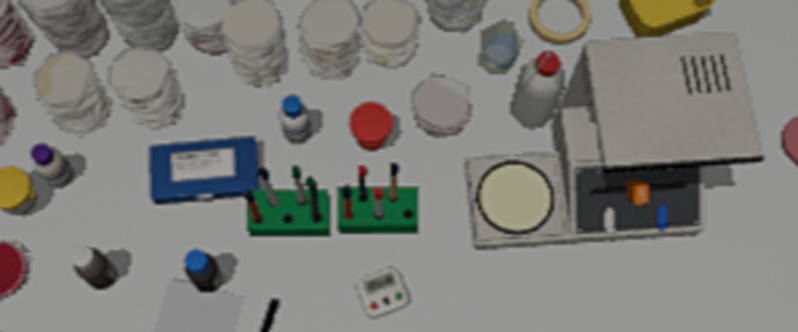

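The top view (upper crop pixels) shows the blue-cap bottle at crop (203,268), the stage at (515,197) and the orange grip at (638,193). The blue marker at (662,216) is to the right of the grip, and the white marker is to its left at (608,218). The racks stand between the bottles and the viewer.

Run:
```python
from h import *
from scipy.optimize import least_squares
im={c:cv2.imread(f"pics/{c}0.png") for c in("scene","top")}
hsv={c:cv2.cvtColor(im[c],cv2.COLOR_BGR2HSV) for c in im}
def cen(c,lo,hi,x0,x1,y0,y1):
    m=cv2.inRange(hsv[c],lo,hi); k=np.zeros_like(m);k[y0:y1,x0:x1]=m[y0:y1,x0:x1]
    ys,xs=np.where(k>0); return np.array([xs.mean(),ys.mean()]),len(xs)
Y=((20,40,150),(35,255,255));O=((5,120,100),(18,255,255));B=((105,120,60),(125,255,255))
st={"scene":cen("scene",*Y,255,310,235,280),"top":cen("top",*Y,290,335,175,220)}
gr={"scene":cen("scene",*O,295,335,270,300),"top":cen("top",*O,345,372,185,210)}
mk={"scene":cen("scene",*B,300,325,300,318),"top":cen("top",*B,360,375,197,215)}
cp={"scene":cen("scene",*B,185,203,170,188),"top":cen("top",*B,185,206,210,230)}
print(st,gr,mk,cp)
s1=lambda p:(np.array(p)/2.8+[165,125]); t1=lambda p:np.array(p)/2.66+[120,125]
hc=[(-85,20,267),(-85,-170,267),(88,20,267),(88,-170,267)]
hs=[s1(p) for p in((350,295),(480,425),(488,230),(620,345))]; ht=[t1(p) for p in((570,165),(760,158),(588,38),(740,35))]
def W(v,P): P=np.atleast_2d(P)/1000.; c,s=np.cos(v[2]),np.sin(v[2]); return np.c_[v[0]+c*P[:,0]-s*P[:,1],v[1]+s*P[:,0]+c*P[:,1],P[:,2]]
def f(v):
    r=[]
    for c,h in(("scene",hs),("top",ht)):
        r+=list(2*(proj(c,W(v,[-35,92,40]))[0]-st[c][0])); 
        r+=list(((proj(c,W(v,hc))-h)*.5)[[0,1,2,3]].ravel())
    return r
s=least_squares(f,[.5,-.4,0],loss="soft_l1"); v=s.x; print("viewer",v.round(4),np.degrees(v[2]),np.round(s.fun,1))
print("stage",W(v,[-35,92,40]), [at_z(c,st[c][0],.04).round(4) for c in st])
def loc(p): p=p[:2]-v[:2];c,s=np.cos(v[2]),np.sin(v[2]);return np.array([c*p[0]+s*p[1],-s*p[0]+c*p[1]])*1000
for n,d in(("grip",gr),("mk",mk),("cap",cp)):
    p=tri([ray(c,d[c][0]) for c in d]); print(n,p.round(4),loc(p).round(1),p[2].round(4), [loc(at_z(c,d[c][0],z)).round(1) for c,z in(("scene",.095 if n=="grip" else .05),("top",.095 if n=="grip" else .05))])
print("bottle cap top->", [at_z(c,cp[c][0],.095).round(4) for c in cp])
```

```text
{'scene': (array([284.43221691, 258.22328549]), 627), 'top': (array([313.2699784 , 198.74946004]), 463)} {'scene': (array([312.72897196, 286.80373832]), 107), 'top': (array([360.44444444, 197.57777778]), 45)} {'scene': (array([314.70588235, 309.23529412]), 51), 'top': (array([368.54285714, 206.11428571]), 35)} {'scene': (array([193.56521739, 179.23913043]), 46), 'top': (array([193.47457627, 223.06779661]), 59)}
viewer [ 0.5696 -0.2995 -0.0315] -1.805580831492907 [ 0.5 -1.1 -1.1 -0.8 -0.8  0.3 -0.8 -1.7  0.4 -0.8  0.9  0.2  6.7  0.8
  1.   0.7 -0.2  0.4 -0.4 -0.4]
stage [[ 0.53751608 -0.20647274  0.04      ]] [array([ 0.5355, -0.2078,  0.04  ]), array([ 0.538 , -0.2048,  0.04  ])]
grip [ 0.5112 -0.3674  0.0901] [-56.2 -69.7] 0.0901 [array([-58.5, -72.2]), array([-58. , -68.1])]
mk [ 0.4903 -0.4058  0.0446] [ -75.9 -108.7] 0.0446 [array([ -78.3, -111.2]), array([ -77.8, -106.9])]
cap [0.4644 0.2406 0.0916] [-122.2  536.6] 0.0916 [array([-104.6,  582.6]), array([-109.2,  544. ])]
bottle cap top-> [array([0.4618, 0.2369, 0.095 ]), array([0.4644, 0.2399, 0.095 ])]
```

```bash
cat >> h.py <<'E'
def down(a):  # tool z down, tool y along yaw a (deg)
    a=np.radians(a); y=np.array([np.cos(a),np.sin(a),0]);z=np.array([0,0,-1.]);return R.from_matrix(np.c_[np.cross(y,z),y,z])
def mv(pos,rot,p0=None,r0=None):
    s=ctrl.state(); p0=np.array(s["ee_pos"] if p0 is None else p0); r0=R.from_quat(s["eef_rot"]) if r0 is None else r0
    return np.round(np.r_[r0.inv().apply(np.array(pos)-p0)/.8,(r0.inv()*rot).as_rotvec()/np.pi],4).tolist()
E
python3 - <<'E'
from h import *
s=ctrl.state(); r=R.from_quat(s["eef_rot"]); print(s["time_s"],s["ee_pos"],r.as_matrix().round(3).tolist(),s["gripper_width"])
print(np.array(ctrl.camera_params("wrist")["tool_from_camera"]).round(3))
for a in(20,200): print(a,mv([.464,.239,.24],down(a)))
t1=lambda p:np.array(p)/2.66+[120,125]
print([at_z("top",t1(p),z).round(3) for p,z in(((537,118),0.03),((547,62),.15),((547,62),.2))])
print([at_z("top",(157,224),.05).round(3),at_z("top",(260,171),.05).round(3)])
E
```

```text
1.3 [0.19406376 0.59408784 0.22254655] [[-0.951, 0.311, -0.0], [0.311, 0.951, -0.0], [0.0, -0.0, -1.0]] 0.08711260365594395
[[ 0.001 -0.97  -0.242  0.065]
 [ 1.     0.001 -0.    -0.   ]
 [ 0.001 -0.242  0.97  -0.162]
 [ 0.     0.     0.     1.   ]]
20 [-0.4586, -0.3171, -0.0218, -0.0, -0.0, 0.2884]
200 [-0.4586, -0.3171, -0.0218, 0.0, -0.0, -0.7116]
[array([ 0.66 , -0.257,  0.03 ]), array([ 0.691, -0.256,  0.15 ]), array([ 0.666, -0.244,  0.2  ])]
[array([0.485, 0.381, 0.05 ]), array([ 0.665, -0.013,  0.05 ])]
```

play_rows --commands '[[[-0.06,-0.04,-0.022,0,0,0.04,1],[-0.12,-0.08,-0.022,0,0,0.08,1],[-0.18,-0.12,-0.022,0,0,0.12,1],[-0.23,-0.16,-0.022,0,0,0.16,1],[-0.28,-0.2,-0.022,0,0,0.2,1],[-0.34,-0.24,-0.022,0,0,0.24,1],[-0.4,-0.28,-0.022,0,0,0.27,1],[-0.44,-0.3,-0.022,0,0,0.288,1],[-0.4586,-0.317,-0.022,0,0,0.288,1],[-0.4586,-0.317,-0.022,0,0,0.288,1]]]'

```text
time_s: 2.3
ee_pos: [0.4687, 0.2347, 0.2405]
eef_rot: [0.576, 0.817, 0.001, 0.002]
ft_force: [-0.4, 1.2, -0.5]
gripper_width: 0.0871
finger_force: 0.0
```

Run:
```python
from h import *
s=ctrl.state(); im=ctrl.capture("wrist"); save(im,"w1.png")
print(s["time_s"],np.round(s["ee_pos"],4),R.from_quat(s["eef_rot"]).as_matrix().round(3)[:,1])
hsv=cv2.cvtColor(im,cv2.COLOR_RGB2HSV); m=cv2.inRange(hsv,(105,130,60),(125,255,255))
n,l,st,c=cv2.connectedComponentsWithStats(m)
for i in range(1,n):
    if st[i,4]>60:
        o,d=wrist_ray(c[i],s); print(st[i],c[i].round(1),(o+d*(.105-o[2])/d[2]).round(4))
for n in("bottle_blue","bottle_white"):
    for r in ctrl.silhouettes("wrist",n)[:2]: 
        ys,xs=np.where(r["region"]);print(n,r["score"],r["at"],xs.min(),xs.max(),ys.min(),ys.max())
```

```text
2.3 [0.4687 0.2347 0.2405] [0.942 0.336 0.003]
[ 314  143   90   91 2968] [360.9 181.4] [0.5784 0.2747 0.105 ]
[235 160  29  30 678] [249.1 174.9] [0.4635 0.2404 0.105 ]
bottle_blue 0.64 [250.0, 168.1] 230 268 147 189
bottle_white 0.68 [308.9, 54.6] 284 328 33 78
```

View pics/w1.png

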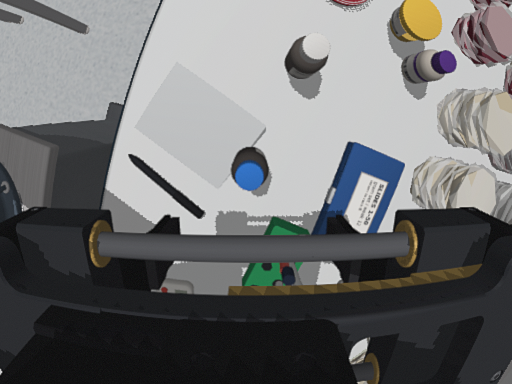

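The wrist view shows the blue cap at (249,175) and the white one clear at (308,55). Bottle axis is about (0.464, 0.240), which agrees with the fixed cameras.

play_rows --commands '[[[0.001,0,0.0,0,0,0,1],[0.001,0,0.05,0,0,0,1],[0.001,0,0.1,0,0,0,1],[0.001,0,0.15,0,0,0,1],[0.001,0,0.2,0,0,0,1],[0.001,0,0.23,0,0,0,1],[0.001,0,0.245,0,0,0,1],[0.001,0,0.25,0,0,0,1],[0.001,0,0.25,0,0,0,1],[0.001,0,0.25,0,0,0,1]]]'

```text
time_s: 3.45
ee_pos: [0.4646, 0.2405, 0.0414]
eef_rot: [0.573, 0.82, 0.001, 0.001]
ft_force: [0.1, -0.5, 0.8]
gripper_width: 0.0868
finger_force: 0.0
```

play_rows --commands '[[[0,0,0,0,0,0,0.4],[0,0,0,0,0,0,0.3],[0,0,0,0,0,0,0.2],[0,0,0,0,0,0,0.1],[0,0,0,0,0,0,0],[0,0,0,0,0,0,0],[0,0,0,0,0,0,0],[0,0,0,0,0,0,0]]]' --grip_force 20

```text
time_s: 4.25
ee_pos: [0.4636, 0.2398, 0.0401]
eef_rot: [0.573, 0.819, -0.0, -0.0]
ft_force: [-0.1, 0.0, 0.6]
gripper_width: 0.0423
finger_force: 20.0
```

play_rows --commands '[[[0,0,-0.02,0,0,0,0],[0,0,-0.06,0,0,0,0],[0,0,-0.11,0,0,0,0],[0,0,-0.16,0,0,0,0],[0,0,-0.2,0,0,0,0],[0,0,-0.24,0,0,0,0],[0,0,-0.26,0,0,0,0],[0,0,-0.27,0,0,0,0],[0,0,-0.27,0,0,0,0]]]'

```text
time_s: 5.15
ee_pos: [0.4639, 0.2399, 0.2566]
eef_rot: [0.573, 0.82, 0.0, 0.0]
ft_force: [0.7, 0.6, -1.7]
gripper_width: 0.0426
finger_force: 20.0
```

Run:
```python
from h import *
s=ctrl.state();print(np.round(s["ee_pos"],4),s["gripper_width"],s["ft_force"])
print(mv([.536,-.203,.256],down(20),[.464,.240,.256],down(20)))
```

```text
[0.4639 0.2399 0.2566] 0.04261778446121357 [ 0.70211251  0.62450767 -1.71682493]
[-0.5511, -0.1048, 0.0, 0.0, 0.0, 0.0]
```

play_rows --commands '[[[-0.02,-0.004,0,0,0,0,0],[-0.05,-0.01,0,0,0,0,0],[-0.085,-0.016,0,0,0,0,0],[-0.12,-0.023,0,0,0,0,0],[-0.155,-0.03,0,0,0,0,0],[-0.19,-0.036,0,0,0,0,0],[-0.225,-0.043,0,0,0,0,0],[-0.26,-0.05,0,0,0,0,0],[-0.295,-0.056,0,0,0,0,0],[-0.33,-0.063,0,0,0,0,0]]]'

```text
time_s: 6.15
ee_pos: [0.506, -0.0263, 0.2542]
eef_rot: [0.573, 0.819, -0.001, -0.002]
ft_force: [0.2, -0.1, -2.3]
gripper_width: 0.0427
finger_force: 20.0
```

play_rows --commands '[[[-0.035,-0.007,0,0,0,0,0],[-0.07,-0.013,0,0,0,0,0],[-0.105,-0.02,0,0,0,0,0],[-0.14,-0.027,0,0,0,0,0],[-0.17,-0.032,0,0,0,0,0],[-0.195,-0.037,0,0,0,0,0],[-0.21,-0.04,0,0,0,0,0],[-0.221,-0.042,0,0,0,0,0],[-0.221,-0.042,0,0,0,0,0],[-0.221,-0.042,0,0,0,0,0]]]'

```text
time_s: 7.15
ee_pos: [0.5358, -0.2022, 0.2559]
eef_rot: [0.573, 0.82, 0.0, -0.001]
ft_force: [-0.5, 0.1, -1.3]
gripper_width: 0.0428
finger_force: 20.0
```

Run:
```python
from h import *
s=ctrl.state(); im=ctrl.capture("wrist"); save(im,"w2.png")
im2=ctrl.capture("scene"); save(cv2.resize(im2[190:345,245:400],None,fx=3.5,fy=3.5,interpolation=2),"s2.png")
print(s["time_s"],np.round(s["ee_pos"],4),s["gripper_width"])
```

```text
7.15 [ 0.5358 -0.2022  0.2559] 0.042782462745142365
```

View pics/w2.png

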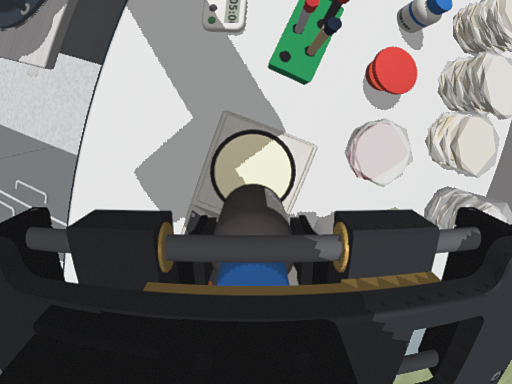

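Wrist view: bottle in hand, the stage ring spans columns 210 to 295 with its centre near (253,173).

Run:
```python
from h import *
s=ctrl.state()
for p in((253,172),(210,172),(296,172),(253,129)):
    o,d=wrist_ray(p,s); print((o+d*(.04-o[2])/d[2]).round(4))
```

```text
[ 0.5379 -0.2057  0.04  ]
[ 0.4853 -0.2249  0.04  ]
[ 0.5904 -0.1863  0.04  ]
[ 0.5188 -0.1536  0.04  ]
```

play_rows --commands '[[[-0.003,0.0015,0.03,0,0,0,0],[-0.003,0.0015,0.07,0,0,0,0],[-0.003,0.0015,0.11,0,0,0,0],[-0.003,0.0015,0.15,0,0,0,0],[-0.003,0.0015,0.18,0,0,0,0],[-0.003,0.0015,0.2,0,0,0,0],[-0.003,0.0015,0.21,0,0,0,0],[-0.003,0.0015,0.216,0,0,0,0],[-0.003,0.0015,0.218,0,0,0,0],[-0.003,0.0015,0.218,0,0,0,0]]]'

```text
time_s: 8.25
ee_pos: [0.5386, -0.205, 0.0824]
eef_rot: [0.573, 0.82, 0.0, 0.001]
ft_force: [-0.1, -0.6, -1.7]
gripper_width: 0.043
finger_force: 20.0
```

play_rows --commands '[[[0,0,0.001,0,0,0,0],[0,0,0.002,0,0,0,0],[0,0,0.002,0,0,0,0]]]'

```text
time_s: 8.55
ee_pos: [0.5382, -0.205, 0.0805]
eef_rot: [0.573, 0.819, 0.0, 0.0]
ft_force: [0.2, 0.5, -1.9]
gripper_width: 0.0421
finger_force: 20.0
```

play_rows --commands '[[[0,0,0.001,0,0,0,0],[0,0,0.001,0,0,0,0],[0,0,0.001,0,0,0,0]]]'

```text
time_s: 8.85
ee_pos: [0.5383, -0.205, 0.0801]
eef_rot: [0.573, 0.819, -0.0, 0.0]
ft_force: [-0.9, 0.6, 5.7]
gripper_width: 0.0426
finger_force: 20.0
```

Contact: the force rose by about 7 N. Next I release and lift.

play_rows --commands '[[[0,0,-0.0005,0,0,0,0.5],[0,0,-0.0005,0,0,0,0.6],[0,0,-0.0005,0,0,0,0.8],[0,0,-0.0005,0,0,0,1],[0,0,-0.0005,0,0,0,1],[0,0,-0.0005,0,0,0,1]]]'

```text
time_s: 9.45
ee_pos: [0.5381, -0.2049, 0.0796]
eef_rot: [0.573, 0.819, -0.0, -0.0]
ft_force: [-0.3, 0.2, -0.7]
gripper_width: 0.076
finger_force: 0.0
```

play_rows --commands '[[[0,0,-0.02,0,0,0,1],[0,0,-0.05,0,0,0,1],[0,0,-0.1,0,0,0,1],[0,0,-0.15,0,0,0,1],[0,0,-0.2,0,0,0,1],[0,0,-0.25,0,0,0,1],[0,0,-0.29,0,0,0,1],[0,0,-0.3,0,0,0,1],[0,0,-0.3,0,0,0,1]]]'

```text
time_s: 10.35
ee_pos: [0.5385, -0.2051, 0.3208]
eef_rot: [0.573, 0.82, 0.0, 0.001]
ft_force: [-0.2, -0.2, -0.6]
gripper_width: 0.0869
finger_force: 0.0
```

```bash
cat >> h.py <<'E'
V=np.array([.5696,-.2995,np.radians(-1.8)])
Rv=lambda:R.from_euler("z",V[2])
def vw(p): return Rv().apply(np.array(p,float)/1000)+[V[0],V[1],0]
def lv(p): return Rv().inv().apply(np.array(p)-[V[0],V[1],0])*1000
def tilt(t): 
    t=np.radians(t); s,c=np.sin(t),np.cos(t); return Rv()*R.from_matrix(np.c_[[-c,0,-s],[0,1,0],[s,0,-c]])
E
python3 - <<'E'
from h import *
s=ctrl.state(); print(np.round(s["joint_positions"],3))
A=([.40,-.30,.34],down(88.2)); print(mv(*A,[.538,-.205,.3205],down(20)))
B=(vw([-135,-80,211]),tilt(35)); print(B[0]); print(mv(*B,*A))
E
```

```text
[-0.558  0.361  1.433  0.     1.345 -0.908]
[-0.0526, -0.2027, -0.0244, 0.0, 0.0, -0.3789]
[ 0.43215375 -0.37522007  0.211     ]
[-0.0431, -0.0927, 0.1613, 0.0, -0.1944, 0.0]
```

play_rows --commands '[[[-0.005,-0.025,-0.003,0,0,-0.03,1],[-0.01,-0.05,-0.006,0,0,-0.07,1],[-0.015,-0.075,-0.009,0,0,-0.11,1],[-0.02,-0.1,-0.012,0,0,-0.155,1],[-0.03,-0.125,-0.015,0,0,-0.2,1],[-0.035,-0.15,-0.018,0,0,-0.245,1],[-0.04,-0.175,-0.021,0,0,-0.29,1],[-0.047,-0.19,-0.024,0,0,-0.335,1],[-0.0526,-0.2027,-0.0244,0,0,-0.379,1],[-0.0526,-0.2027,-0.0244,0,0,-0.379,1]]]'

```text
time_s: 11.35
ee_pos: [0.3987, -0.3, 0.3369]
eef_rot: [0.016, 1.0, 0.002, -0.002]
ft_force: [-0.4, 0.1, -0.4]
gripper_width: 0.0871
finger_force: 0.0
```

Run:
```python
from h import *
s=ctrl.state(); print(np.round(s["joint_positions"],3),np.round(s["ee_pos"],4),R.from_quat(s["eef_rot"]).as_matrix()[:,1].round(3))
```

```text
[-0.869  0.231  1.58  -0.     1.335 -2.408] [ 0.3987 -0.3     0.3369] [0.032 0.999 0.003]
```

play_rows --commands '[[[-0.005,-0.01,0.02,0,-0.03,0,1],[-0.01,-0.025,0.045,0,-0.065,0,1],[-0.018,-0.04,0.07,0,-0.1,0,1],[-0.025,-0.055,0.095,0,-0.135,0,1],[-0.033,-0.07,0.12,0,-0.165,0,1],[-0.039,-0.085,0.145,0,-0.19,0,1],[-0.043,-0.0925,0.161,0,-0.194,0,1],[-0.043,-0.0925,0.161,0,-0.194,0,1],[-0.043,-0.0925,0.161,0,-0.194,0,1]]]'

```text
time_s: 12.25
ee_pos: [0.4852, -0.3528, 0.266]
eef_rot: [0.034, 0.969, -0.007, 0.243]
ft_force: [-60.8, -0.2, 38.7]
gripper_width: 0.0868
finger_force: 31.5
```

Run:
```python
from h import *
s=ctrl.state(); im=ctrl.capture("wrist"); save(im,"w3.png")
print(s["time_s"],np.round(s["joint_positions"],3),np.round(s["ee_pos"],4),R.from_quat(s["eef_rot"]).as_matrix().round(3).tolist())
hsv=cv2.cvtColor(im,cv2.COLOR_RGB2HSV)
for nm,lo,hi in(("or",(5,150,100),(18,255,255)),("bl",(105,130,60),(125,255,255))):
    n,l,st,c=cv2.connectedComponentsWithStats(cv2.inRange(hsv,lo,hi))
    for i in range(1,n):
        if st[i,4]>40: print(nm,st[i],c[i].round(1))
```

```text
12.25 [-1.02   0.329  1.767  0.551  0.827 -2.855] [ 0.4852 -0.3528  0.266 ] [[-0.88, 0.069, 0.47], [0.063, 0.998, -0.029], [-0.471, 0.004, -0.882]]
or [232 111  20  26 395] [241.4 123.4]
bl [202  78  12  29 270] [208.1  91.4]
bl [ 26 127  45  27 322] [ 48.7 140. ]
bl [375 144  31  33 713] [390.1 160.3]
bl [  0 155  18  15 107] [  7.7 161.5]
bl [505 163   7  14  52] [508.6 168.6]
bl [484 181  15  13  47] [489.7 185.9]
bl [496 198  16  18 187] [503.7 206. ]
```

View pics/w3.png

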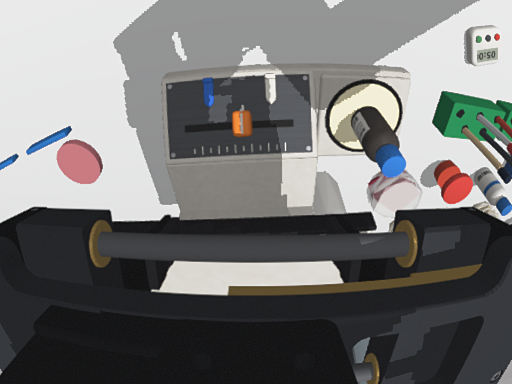

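The bottle stands upright on the stage, disc at (363,115) and cap at (390,160). The fingers are pressing on the hood's front edge because joint 6 ran into its limit, so I back off at once.

play_rows --commands '[[[0.01,0,-0.03,0,0,0.01,1],[0.02,0,-0.06,0,0,0.03,1],[0.03,0,-0.1,0,0,0.06,1],[0.03,0,-0.14,0,0,0.08,1],[0.03,0,-0.14,0,0,0.08,1],[0.03,0,-0.14,0,0,0.08,1]]]'

```text
time_s: 12.9
ee_pos: [0.4235, -0.3498, 0.355]
eef_rot: [0.163, 0.952, 0.025, 0.257]
ft_force: [-0.1, -0.6, -0.5]
gripper_width: 0.0872
finger_force: 0.0
```

```bash
cat >> h.py <<'E'
def fkR(q): return R.from_euler("z",q[0])*R.from_euler("y",q[1]+q[2])*R.from_euler("z",q[3])*R.from_euler("y",q[4])*R.from_euler("z",q[5]+np.pi/2)
def wr(j1,j23,rot):
    M=(R.from_euler("y",-j23)*R.from_euler("z",-j1)*rot).as_euler("ZYZ"); a,b,c=M
    return np.array([a,b,(c-np.pi/2+np.pi)%(2*np.pi)-np.pi]).round(2)
E
python3 - <<'E'
from h import *
s=ctrl.state(); q=s["joint_positions"]; print(np.round(q,3),np.round(s["ee_pos"],4),np.round(s["ft_force"],1))
rr=R.from_quat(s["eef_rot"]);print(rr.as_matrix().round(3).tolist()); print("fkerr",np.degrees((fkR(q).inv()*rr).magnitude()))
for t in(30,35,40):
  for y in(0,-10,-20,180):
    print(t,y,[wr(j1,j23,tilt(t)*R.from_euler("z",-y,degrees=True)) for j1,j23 in((-1.0,2.1),(-1.2,2.3))])
# forearm/wrist points vs. tool
E
```

```text
[-1.154  0.148  1.756  0.536  1.04  -2.615] [ 0.4235 -0.3498  0.355 ] [-0.1 -0.6 -0.5]
[[-0.814, 0.298, 0.498], [0.324, 0.945, -0.037], [-0.482, 0.131, -0.866]]
fkerr 3.1643934274864216e-14
30 0 [array([ 0.6 ,  0.82, -2.91]), array([0.73, 0.76, 3.03])]
30 -10 [array([ 0.6 ,  0.82, -2.73]), array([ 0.73,  0.76, -3.08])]
30 -20 [array([ 0.6 ,  0.82, -2.56]), array([ 0.73,  0.76, -2.91])]
30 180 [array([0.6 , 0.82, 0.24]), array([ 0.73,  0.76, -0.12])]
35 0 [array([ 0.72,  0.8 , -2.99]), array([0.85, 0.78, 2.94])]
35 -10 [array([ 0.72,  0.8 , -2.81]), array([0.85, 0.78, 3.11])]
35 -20 [array([ 0.72,  0.8 , -2.64]), array([ 0.85,  0.78, -3.  ])]
35 180 [array([0.72, 0.8 , 0.15]), array([ 0.85,  0.78, -0.21])]
40 0 [array([ 0.84,  0.79, -3.07]), array([0.97, 0.8 , 2.85])]
40 -10 [array([ 0.84,  0.79, -2.9 ]), array([0.97, 0.8 , 3.03])]
40 -20 [array([ 0.84,  0.79, -2.72]), array([ 0.97,  0.8 , -3.08])]
40 180 [array([0.84, 0.79, 0.07]), array([ 0.97,  0.8 , -0.29])]
```

```bash
cat >> h.py <<'E'
from scipy.optimize import least_squares
S=[([1.077,.527,1.433,0,1.181,-.178],[.19406,.59409,.22255]),([-.558,.361,1.433,0,1.345,-.908],[.5385,-.2051,.3208]),([-.869,.231,1.58,0,1.335,-2.408],[.3987,-.3,.3369]),([-1.02,.329,1.767,.551,.827,-2.855],[.4852,-.3528,.266]),([-1.154,.148,1.756,.536,1.04,-2.615],[.4235,-.3498,.355])]
def fkp(q,k):
    a,d,h,L1,L2,e,lt,w=k
    s,c=np.sin,np.cos; f=q[1]+q[2]
    p=R.from_euler("z",q[0]).apply([a+L1*s(q[1])+L2*s(f)+e*c(f),d,h+L1*c(q[1])+L2*c(f)-e*s(f)])
    r1=R.from_euler("z",q[0])*R.from_euler("y",f)*R.from_euler("z",q[3])*R.from_euler("y",q[4])
    return p+r1.apply([w,0,lt])
def fit():
    r=least_squares(lambda k:np.r_[np.concatenate([fkp(q,k)-p for q,p in S]),1e-3*np.array(k)],[0,.1,.3,.4,.4,0,.25,0]); return r.x,np.abs(r.fun[:-8]).max()
LO=np.array([-3.08,-.75,.22,-1.43,0,-2.85]);HI=np.array([3.08,2.2,2.44,4.57,2.65,2.85])
def ik(pos,rot,k,q0):
    r=least_squares(lambda q:np.r_[fkp(q,k)-pos,.3*(fkR(q).inv()*rot).as_rotvec()],q0,bounds=(LO,HI)); return r.x.round(2),np.linalg.norm(r.fun).round(4)
E
python3 - <<'E'
from h import *
k,e=fit(); print(k.round(3),e)
im=cv2.imread("pics/w3.png"); cv2.imwrite("pics/w3c.png",cv2.resize(im[65:165,160:320],None,fx=5,fy=5,interpolation=2))
F=lambda t:tilt(t)*R.from_euler("z",np.pi)
for t in(35,44):
  for y in(-40,-80,-120):
    for back in(0,130):
      rot=F(t); g=vw([-63,y,96]); tcp=g+rot.apply([0,0,.019-back/1000]); print(t,y,back,tcp.round(3),*ik(tcp,rot,k,[-1,.4,1.7,.8,.8,.1]))
E
```

```text
[0.001 0.111 0.274 0.589 0.392 0.115 0.305 0.001] 0.0002282388444790895
35 -40 0 [ 0.516 -0.338  0.08 ] [-1.01  0.69  1.95  1.33  0.51 -0.61] 0.0
35 -40 130 [ 0.442 -0.336  0.187] [-1.16  0.43  2.01  0.99  0.67 -0.35] 0.0
35 -80 0 [ 0.515 -0.378  0.08 ] [-1.05  0.7   1.88  1.22  0.55 -0.52] 0.0
35 -80 130 [ 0.44  -0.375  0.187] [-1.2   0.46  1.94  0.93  0.71 -0.31] 0.0
35 -120 0 [ 0.514 -0.418  0.08 ] [-1.09  0.72  1.8   1.11  0.59 -0.44] 0.0
35 -120 130 [ 0.439 -0.415  0.187] [-1.23  0.49  1.86  0.89  0.76 -0.28] 0.0
44 -40 0 [ 0.519 -0.338  0.082] [-1.07  0.74  2.02  1.67  0.65 -1.01] 0.0
44 -40 130 [ 0.428 -0.335  0.176] [-1.28  0.5   2.12  1.32  0.75 -0.8 ] 0.0
44 -80 0 [ 0.517 -0.378  0.082] [-1.12  0.75  1.95  1.54  0.66 -0.9 ] 0.0
44 -80 130 [ 0.427 -0.375  0.176] [-1.31  0.52  2.04  1.24  0.78 -0.72] 0.0
44 -120 0 [ 0.516 -0.418  0.082] [-1.15  0.76  1.87  1.43  0.68 -0.8 ] 0.0
44 -120 130 [ 0.426 -0.415  0.176] [-1.33  0.54  1.96  1.17  0.81 -0.65] 0.0
```

View pics/w3c.png

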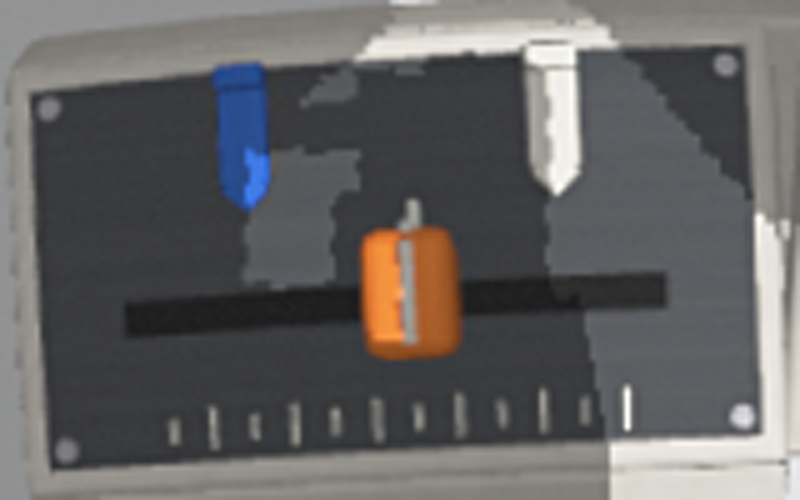

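The crop shows the blue tip at (247,208), the grip's white line at (408,290), the white marker tip at (557,195), and the slot running from (125,318) to (666,290).

```bash
cat >> h.py <<'E'
def onpanel(o,d,h):  # viewer-local point at height h(mm) above the panel face
    o=lv(o); d=Rv().inv().apply(d); n=np.array([-np.sin(np.radians(32)),0,np.cos(np.radians(32))]); c=np.array([-53,-75,59])+h*n
    return o+d*(n@(c-o))/(n@d)
E
python3 - <<'E'
from h import *
s={"ee_pos":np.array([.4852,-.3528,.266]),"eef_rot":np.array([.034,.969,-.007,.243])}
s["eef_rot"]=fkR(S[3][0]).as_quat()
for n,c,h in(("tip",(247,208),3),("white tip",(557,195),3),("line",(408,290),42),("slotR",(125,318),0),("slotL",(666,290),0),("scr",(48,108),0),("scr",(67,450),0),("scr",(726,64),0),("scr",(742,415),0),("tick1",(174,432),0),("tick12",(627,407),0)):
    px=(np.array(c)+.5)/5-.5+[160,65]; print(n,onpanel(*wrist_ray(px,s),h).round(1))
# ring centre
o,d=wrist_ray((363.5,115),s);print(lv(o+d*(.04-o[2])/d[2]).round(1))
A=([.4235,-.3498,.355]); rot=tilt(44)*R.from_euler("z",np.pi); st=ctrl.state(); 
k,_=fit()
p1=[.40,-.37,.30]; print(mv(p1,rot), ik(p1,rot,k,[-1.3,.4,2,1,.8,-.7]))
E
```

```text
tip [ -63.3 -108.6   56.1]
white tip [-63.3 -34.7  56.1]
line [-63.8 -68.6 101.8]
slotR [ -40.8 -140.4   66.6]
slotL [-42.1  -9.2  65.8]
scr [ -86.7 -158.6   37.9]
scr [ -14.  -156.8   83.4]
scr [-89.2   7.5  36.4]
scr [-16.3   8.6  82. ]
tick1 [ -16.6 -129.3   81.8]
tick12 [-18.3 -19.3  80.7]
[-39.9  89.3  40. ]
[0.0488, -0.0416, 0.0459, -0.1094, 0.0263, 0.8982] (array([-1.37,  0.25,  1.95,  0.95,  0.98, -0.34]), np.float64(0.0))
```

play_rows --commands '[[[0.005,-0.004,0.005,-0.005,0.001,0.044,1],[0.01,-0.008,0.01,-0.011,0.003,0.09,1],[0.015,-0.012,0.014,-0.016,0.004,0.135,1],[0.02,-0.016,0.018,-0.022,0.005,0.18,1],[0.024,-0.02,0.023,-0.027,0.007,0.225,1],[0.029,-0.025,0.027,-0.033,0.008,0.27,1],[0.034,-0.029,0.032,-0.038,0.009,0.315,1],[0.039,-0.033,0.037,-0.044,0.01,0.36,1],[0.044,-0.037,0.041,-0.05,0.012,0.405,1],[0.049,-0.0416,0.046,-0.055,0.013,0.45,1]]]'

```text
time_s: 13.9
ee_pos: [0.4004, -0.3695, 0.2982]
eef_rot: [0.722, 0.616, 0.266, 0.171]
ft_force: [0.1, 0.1, -0.8]
gripper_width: 0.0871
finger_force: 0.0
```

```bash
cat >> h.py <<'E'
_c=vw([-53,-75,0]); V[2]=np.radians(-1.0); V[:2]+=(_c-vw([-53,-75,0]))[:2]
GR=lambda t=44:tilt(t)*R.from_euler("z",np.pi)
E
python3 - <<'E'
from h import *
s=ctrl.state(); print(np.round(s["joint_positions"],2),np.round(s["ee_pos"],3),s["time_s"],V)
print(mv([.40,-.37,.30],GR()))
E
```

```text
[-1.31  0.27  1.83  0.74  1.08 -1.53] [ 0.4   -0.369  0.298] 13.9 [ 0.5685712  -0.29873462 -0.01745329]
[-0.0003, 0.0011, -0.0021, -0.0528, 0.0143, 0.4427]
```

play_rows --commands '[[[0,0,0,-0.005,0.0015,0.045,1],[0,0,0,-0.011,0.003,0.09,1],[0,0,0,-0.016,0.004,0.135,1],[0,0,0,-0.021,0.006,0.18,1],[0,0,0,-0.027,0.007,0.225,1],[0,0,0,-0.032,0.009,0.27,1],[0,0,0,-0.038,0.01,0.315,1],[0,0,0,-0.043,0.012,0.36,1],[0,0,0,-0.049,0.013,0.41,1],[0,0,0,-0.0528,0.0143,0.4427,1]]]'

```text
time_s: 14.9
ee_pos: [0.4003, -0.3691, 0.2984]
eef_rot: [0.927, -0.008, 0.375, 0.003]
ft_force: [0.1, 0.2, 0.1]
gripper_width: 0.0867
finger_force: 0.0
```

play_rows --commands '[[[0,0,0,0,0,0,1],[0,0,0,0,0,0,1]]]'

```text
time_s: 15.1
ee_pos: [0.4003, -0.3698, 0.2994]
eef_rot: [0.927, -0.004, 0.375, 0.005]
ft_force: [-0.2, -0.1, 0.2]
gripper_width: 0.0869
finger_force: 0.0
```

Run:
```python
from h import *
k,_=fit()
s=ctrl.state(); print(np.round(s["joint_positions"],2),np.round(s["ee_pos"],4),s["time_s"],np.degrees((R.from_quat(s["eef_rot"]).inv()*GR()).as_rotvec()).round(2))
g=vw([-64,-68.6,97])
for back in(.13,0):
    t=g+GR().apply([0,0,.019-back]); print(t.round(4),mv(t,GR()),ik(t,GR(),k,s["joint_positions"]))
```

```text
[-1.37  0.26  1.95  0.95  0.99 -0.36] [ 0.4003 -0.3698  0.2994] 15.1 [ 0.02 -0.02  0.55]
[ 0.4263 -0.3649  0.1768] [-0.0831, -0.0075, 0.1326, 0.0001, -0.0001, 0.0031] (array([-1.3 ,  0.51,  2.06,  1.24,  0.78, -0.74]), np.float64(0.0))
[ 0.5166 -0.3664  0.0833] [-0.0832, -0.0076, 0.2951, 0.0001, -0.0001, 0.0031] (array([-1.11,  0.75,  1.96,  1.55,  0.66, -0.92]), np.float64(0.0))
```

play_rows --commands '[[[-0.02,-0.002,0.03,0,0,0.003,1],[-0.045,-0.004,0.07,0,0,0.003,1],[-0.07,-0.006,0.11,0,0,0.003,1],[-0.083,-0.0075,0.1326,0,0,0.003,1],[-0.083,-0.0075,0.16,0,0,0.003,1],[-0.083,-0.0075,0.19,0,0,0.003,1],[-0.083,-0.0075,0.21,0,0,0.003,1],[-0.083,-0.0075,0.22,0,0,0.003,1],[-0.083,-0.0075,0.22,0,0,0.003,1]]]'

```text
time_s: 16.0
ee_pos: [0.4753, -0.3666, 0.1269]
eef_rot: [0.927, -0.008, 0.375, 0.004]
ft_force: [0.9, -0.5, 0.2]
gripper_width: 0.087
finger_force: 0.0
```

Run:
```python
from h import *
s=ctrl.state(); print(np.round(s["ee_pos"],4),np.round(s["ft_force"],1))
for c in("scene","top","wrist"):
    im=ctrl.capture(c); save(im,c+"4.png")
a=cv2.imread("pics/scene4.png")[190:340,250:390]; b=cv2.imread("pics/wrist4.png")
cv2.imwrite("pics/c4.png",np.hstack([cv2.resize(a,(358,384),interpolation=2),cv2.resize(b,(430,384))]))
g=vw([-64,-68.6,97]); print(mv(g+GR().apply([0,0,.019]),GR()))
```

```text
[ 0.4753 -0.3666  0.1269] [ 0.9 -0.5  0.2]
[-0.0016, -0.0022, 0.0769, 0.0011, -0.0005, 0.0001]
```

View pics/c4.png

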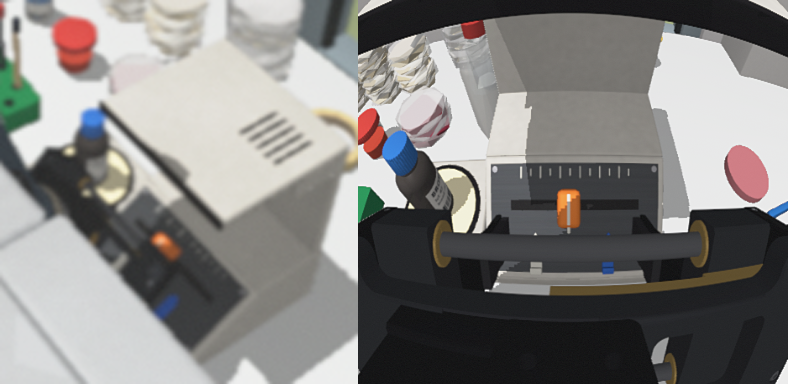

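Scene view (left): the bottle is upright on the stage and clear of the hand. Wrist view (right): the grip at (569,200) is centred between the fingers, with the blue marker at (607,266). Going in.

play_rows --commands '[[[0,0,0.01,0,0,0,1],[0,0,0.025,0,0,0,1],[0,0,0.04,0,0,0,1],[0,0,0.055,0,0,0,1],[0,0,0.066,0,0,0,1],[0,0,0.073,0,0,0,1],[0,0,0.075,0,0,0,1],[0,0,0.075,0,0,0,1]]]'

```text
time_s: 16.95
ee_pos: [0.5167, -0.3678, 0.0847]
eef_rot: [0.927, -0.009, 0.375, 0.004]
ft_force: [-0.3, -0.7, 0.2]
gripper_width: 0.0869
finger_force: 0.0
```

play_rows --commands '[[[0,0,0,0,0,0,0.5],[0,0,0,0,0,0,0.4],[0,0,0,0,0,0,0.3],[0,0,0,0,0,0,0.2],[0,0,0,0,0,0,0.1],[0,0,0,0,0,0,0],[0,0,0,0,0,0,0],[0,0,0,0,0,0,0],[0,0,0,0,0,0,0]]]' --grip_force 15

```text
time_s: 17.85
ee_pos: [0.5166, -0.368, 0.085]
eef_rot: [0.927, -0.009, 0.375, 0.005]
ft_force: [-0.3, 2.1, 0.2]
gripper_width: 0.0231
finger_force: 1.1
```

Run:
```python
from h import *
s=ctrl.state(); p=lv(s["ee_pos"]-R.from_quat(s["eef_rot"]).apply([0,0,.019])); print(np.round(s["ee_pos"],4),np.round(s["ft_force"],1),p.round(1),s["gripper_width"])
p0=np.array(s["ee_pos"]); print(mv(p0+Rv().apply([0,-.04,0]),R.from_quat(s["eef_rot"])))
```

```text
[ 0.5166 -0.368   0.085 ] [-0.3  2.1  0.2] [-64.  -70.1  98.6] 0.023071291165577733
[0.0, 0.05, 0.0001, 0.0, 0.0, 0.0]
```

play_rows --commands '[[[0,0,0,0,0,0,0],[0,0,0,0,0,0,0],[0,0,0,0,0,0,0]]]'

```text
time_s: 18.15
ee_pos: [0.5166, -0.3675, 0.085]
eef_rot: [0.927, -0.008, 0.375, 0.004]
ft_force: [0.1, 1.3, -0.5]
gripper_width: 0.0201
finger_force: 15.0
```

Run:
```python
from h import *
s=ctrl.state(); p=lv(s["ee_pos"]-R.from_quat(s["eef_rot"]).apply([0,0,.019])); print(p.round(1),s["gripper_width"],s["finger_force"],np.round(s["ft_force"],1))
```

```text
[-64.  -69.6  98.6] 0.020099565958087453 14.999915775842965 [ 0.1  1.3 -0.5]
```

play_rows --commands '[[[0,0.004,0,0,0,0,0],[0,0.01,0,0,0,0,0],[0,0.017,0,0,0,0,0],[0,0.025,0,0,0,0,0],[0,0.033,0,0,0,0,0],[0,0.04,0,0,0,0,0],[0,0.045,0,0,0,0,0],[0,0.0488,0,0,0,0,0],[0,0.0488,0,0,0,0,0],[0,0.0488,0,0,0,0,0]]]'

```text
time_s: 19.15
ee_pos: [0.516, -0.408, 0.085]
eef_rot: [0.927, -0.009, 0.375, 0.005]
ft_force: [5.3, -0.3, -4.5]
gripper_width: 0.0198
finger_force: 15.0
```

Run:
```python
from h import *
s=ctrl.state(); p=lv(s["ee_pos"]-R.from_quat(s["eef_rot"]).apply([0,0,.019])); print(p.round(1),s["gripper_width"],s["finger_force"],np.round(s["ft_force"],1))
im=ctrl.capture("wrist"); save(im,"w5.png")
cv2.imwrite("pics/w5c.png",cv2.resize(cv2.imread("pics/w5.png")[130:290,150:350],None,fx=3.75,fy=3.75,interpolation=2))
```

```text
[ -63.9 -110.1   98.7] 0.019807291455432603 14.999449197202921 [ 5.3 -0.3 -4.5]
```

View pics/w5c.png

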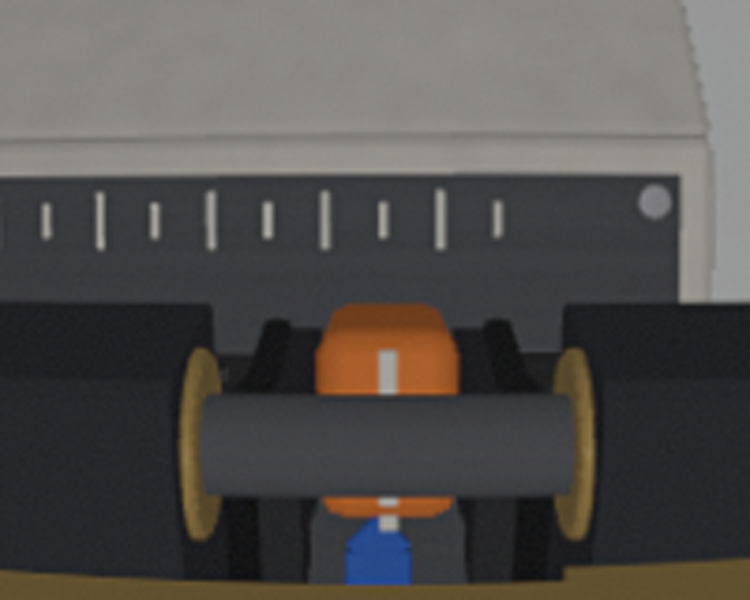

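The white line at crop column 388 has gone slightly past the blue tip at column 378. With the 12 mm marker spanning about 64 px, that is about 1.7 mm too far right. The pose reading says 1.6 mm, so I move back by that.

play_rows --commands '[[[0,-0.001,0,0,0,0,0],[0,-0.0021,0,0,0,0,0],[0,-0.0021,0,0,0,0,0],[0,-0.0021,0,0,0,0,0]]]'

```text
time_s: 19.6
ee_pos: [0.5159, -0.4071, 0.085]
eef_rot: [0.927, -0.009, 0.375, 0.006]
ft_force: [5.2, -1.5, -5.6]
gripper_width: 0.0196
finger_force: 15.0
```

```bash
cat > m.py <<'E'
from h import *
s=ctrl.state(); p=lv(s["ee_pos"]-R.from_quat(s["eef_rot"]).apply([0,0,.019])); print(s["time_s"],p.round(1),np.round(s["ft_force"],1))
im=ctrl.capture("wrist"); h=cv2.cvtColor(im,cv2.COLOR_RGB2HSV)
m=cv2.inRange(h,(105,130,50),(125,255,255))
for r in range(264,290):
    x=np.where(m[r,225:280])[0]+225
    if len(x): print(r,"blue",x.min(),x.max(),x.mean().round(2))
for r in(224,228,231,233):
    g=im[r,240:272].astype(float); w=np.clip(g[:,2]-60,0,None); print(r,"line",(np.arange(240,272)@w/max(w.sum(),1)).round(2))
E
python3 m.py
```

```text
19.6 [ -63.9 -109.2   98.7] [ 5.2 -1.5 -5.6]
269 blue 248 250 249.0
270 blue 248 250 249.0
271 blue 246 257 250.43
272 blue 245 258 251.5
273 blue 244 259 251.5
274 blue 244 259 251.5
275 blue 244 259 251.5
276 blue 244 260 252.0
277 blue 243 260 251.5
278 blue 243 260 251.5
279 blue 243 260 251.5
280 blue 243 260 251.5
281 blue 243 260 251.5
282 blue 243 260 251.5
283 blue 243 260 251.5
284 blue 243 260 251.5
285 blue 244 260 252.0
224 line 253.1
228 line 253.12
231 line 253.11
233 line 253.12
```

play_rows --commands '[[[0,-0.001,0,0,0,0,0],[0,-0.0016,0,0,0,0,0],[0,-0.0016,0,0,0,0,0],[0,-0.0016,0,0,0,0,0]]]'

```text
time_s: 20.05
ee_pos: [0.516, -0.4059, 0.085]
eef_rot: [0.927, -0.009, 0.375, 0.006]
ft_force: [6.1, -1.6, -4.4]
gripper_width: 0.0197
finger_force: 15.0
```

```bash
python3 m.py | grep -v "blue 24[34]"
```

```text
20.05 [ -63.9 -108.    98.7] [ 6.1 -1.6 -4.4]
269 blue 257 257 257.0
270 blue 249 258 253.5
271 blue 248 259 253.86
272 blue 247 260 253.5
273 blue 246 261 253.5
274 blue 246 261 253.5
275 blue 245 261 253.0
276 blue 246 261 253.5
277 blue 245 262 253.5
278 blue 245 262 253.5
279 blue 245 262 253.5
280 blue 245 262 253.5
281 blue 245 262 253.5
282 blue 245 262 253.5
283 blue 245 262 253.5
284 blue 245 262 253.5
285 blue 245 262 253.5
224 line 253.08
228 line 253.11
231 line 253.11
233 line 253.12
```

Aligned to within about 0.3 mm, so I release and back out along the approach.

play_rows --commands '[[[0,0,0,0,0,0,0.3],[0,0,0,0,0,0,0.4],[0,0,0,0,0,0,0.55],[0,0,0,0,0,0,0.7],[0,0,0,0,0,0,0.8],[0,0,0,0,0,0,0.8]]]'

```text
time_s: 20.7
ee_pos: [0.5158, -0.4041, 0.0851]
eef_rot: [0.927, -0.009, 0.375, 0.005]
ft_force: [-0.3, 0.2, -0.8]
gripper_width: 0.0578
finger_force: 0.0
```

play_rows --commands '[[[0,0,-0.015,0,0,0,0.8],[0,0,-0.04,0,0,0,0.8],[0,0,-0.07,0,0,0,0.8],[0,0,-0.1,0,0,0,0.8],[0,0,-0.13,0,0,0,0.8],[0,0,-0.15,0,0,0,0.8],[0,0,-0.16,0,0,0,0.8],[0,0,-0.16,0,0,0,0.8],[0,0,-0.16,0,0,0,0.8]]]'

```text
time_s: 21.6
ee_pos: [0.4268, -0.4022, 0.177]
eef_rot: [0.927, -0.009, 0.375, 0.005]
ft_force: [0.4, 0.0, 0.2]
gripper_width: 0.0696
finger_force: 0.0
```

Run:
```python
from h import *
s=ctrl.state(); print(s["time_s"],np.round(s["ee_pos"],3),np.round(s["ft_force"],1),s["gripper_width"])
im=ctrl.capture("wrist"); save(im,"w6.png"); im2=ctrl.capture("top"); save(im2,"t6.png")
a=cv2.imread("pics/w6.png")[140:290,180:330]; b=cv2.imread("pics/t6.png")[125:250,130:420]
cv2.imwrite("pics/c6.png",np.vstack([cv2.resize(a,(300,300),interpolation=2),]) if 0 else np.hstack([cv2.resize(a,(300,300),interpolation=2),cv2.resize(b,(500,300),interpolation=2)]))
```

```text
21.6 [ 0.427 -0.402  0.177] [0.4 0.  0.2] 0.06955554702453674
```

View pics/c6.png

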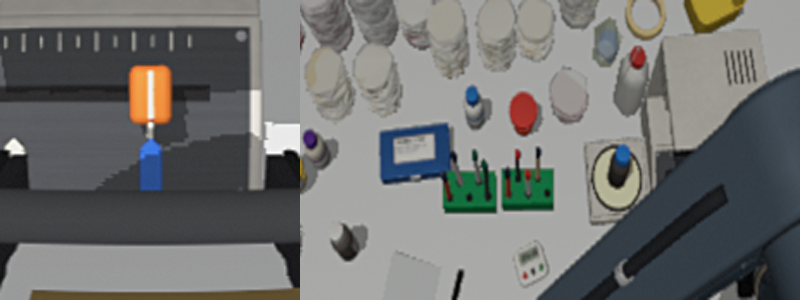

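Line, stub and blue tip all lie at crop column 150. The bottle stands on the stage and the other items have not moved. One numeric check before handing in.

Run:
```python
from h import *
s=ctrl.state(); im=cv2.cvtColor(cv2.imread("pics/w6.png"),cv2.COLOR_BGR2RGB).astype(float); h=cv2.cvtColor(im.astype(np.uint8),cv2.COLOR_RGB2HSV)
m=cv2.inRange(h,(100,120,50),(128,255,255))
def c(r):w=np.clip(im[r,248:264,2]-90,0,None);return np.arange(248,264)@w/w.sum()
r=188;x=c(r); print("line",(x,r),onpanel(*wrist_ray((x,r),s),42).round(2))
for r in(212,216,222,228):
    xs=np.where(m[r,240:272])[0]+240
    if len(xs): print("mk",xs.min(),xs.max(),onpanel(*wrist_ray((xs.mean(),r),s),5).round(2))
```

```text
line (np.float64(254.8019801980198), 188) [ -64.25 -108.01  101.5 ]
mk 251 259 [ -66.92 -108.56   56.2 ]
mk 250 260 [ -70.53 -108.56   53.94]
mk 250 260 [ -75.97 -108.56   50.54]
mk 250 260 [ -81.44 -108.57   47.12]
```

```bash
python3 -c "
from workcell import ctrl; print(ctrl.finish_job())"
```

```text
the job is handed in; nothing more can be done
None
```

I handed the job in at about 22 s: the blue-capped bottle stands upright and released on the light stage, and the dimmer's white line is within about 0.5 mm of the blue marker's tip; on the way the fingers pressed the hood's front edge with about 70 N when joint 6 reached its limit (it read -2.855 against -2.85).

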